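Set the throttle valve of the bench air rig to two turns open and hold it

TASK

Set the throttle valve on the bench air rig: take the black crank handle of the red handwheel, turn it clockwise (seen from above) until the valve is shut against its seat, then back it off counter-clockwise by exactly two full turns. Finish while still gripping that handle in the fingers, holding the wheel still at the two-turn setting so that the gland nut can be tightened: do not let go. Leave the tools and parts lying around the rig where they are.

Things in the scene. Friction and masses are not known exactly. Their poses are not given: they have to be found in the camera images.
- handwheel (a joint): opening of the valve in rad: 0 = shut on its seat (hard stop), growing counter-clockwise seen from above; a full turn is 6.283. Starts 1 to 9 rad open; hard stop when fully open at 20. The wheel turns about a vertical axis with steady friction of 0.15 N m (3 N at the handle), stays where it is left and does not rise; only the thin steel spindle screws up through its hub, always below 185 mm.
- wheel_centre (a point): centre of the red three-spoke handwheel, on its vertical axis, at the middle height of the rim (160 mm above the bench). Rim 123 mm outside diameter, bar 13 mm thick, hub nut top 169 mm above the bench.
- handle_grip (a point): best grip point of the crank handle, on the handle's axis, 212 mm above the bench. It runs round the wheel axis on a circle of radius 55 mm.
- crank_handle: the black upright crank handle on the rim: a cylinder 20 mm in diameter, 68 mm tall, its underside (the origin, on the handle's axis) 172 mm and its top 240 mm above the bench, with a collar 23 mm wide on its lowest 5 mm. It is a sleeve that spins freely on its pin, so fingers that hold it from above need not turn as the wheel goes round.
- air_rig: grey base plate 150 x 420 x 10 mm bolted to the bench, with a steel pipe along its y axis (58 mm up), the bronze valve, a yellow-levered ball valve and a regulator with gauge. Origin on the bench under the valve axis; plate from y = -140 to +280 mm. Only wheel, handle and spindle are higher than 148 mm. The handle lies along the rig's +x from the wheel axis when the valve is shut.
- spanner: steel spanner 160 mm long lying on the bench; origin under its middle
- screwdriver: red-handled screwdriver 200 mm long lying on the bench; origin under its middle
- oil_bottle: yellow oil bottle with red cap, 54 mm wide, 130 mm tall; origin under its centre
- seal_jar: jar of seals, 60 mm wide, 75 mm tall; origin under its centre
- tape_reel: white reel of thread tape lying flat, 54 mm wide, 18 mm tall; origin under its centre
- spare_coupler: brass and steel quick coupler standing on the rig's base plate, 26 mm wide, 56 mm tall; origin under its centre
- tape_measure: yellow tape measure, 60 x 34 x 58 mm; origin under its centre

How it is judged:
On the way, in this order (a step that is already met when the one before it is completed fails the run):
1. the valve is shut against its seat (value of joint handwheel below 0.08 rad), for 0.1 s.
2. the valve is backed off two full turns (value of joint handwheel between 12.366 and 12.766 rad), for 0.1 s.
At the end, for the whole second after the job is handed in: The valve stands two full turns from its seat (12.57 rad, within 0.2 rad or about 11 degrees) and still, with the crank handle between the gripper's fingers: finger force on it over 1.5 N, TCP within 15 mm of the handle's axis sideways and 170 to 255 mm above the bench (all of step 2 and velocity of joint handwheel between -0.1 and 0.1 rad/s and contact force between the fingers and crank_handle above 1.5 N and horizontal distance between the grasp point and crank_handle below 0.015 m and height (world z) of the grasp point between 0.17 and 0.255 m); the arm keeps its last pose, push and grip.
It fails at once if a tool or part lying round the rig is displaced by more than 20 mm (distance of any of spanner, screwdriver, oil_bottle, seal_jar, tape_reel, spare_coupler, tape_measure from where it was at the start of the episode above 0.02 m).
It also fails if it takes over 64 s, if anything falls off the work surface, if the arm or the gripper's body presses on something with over 40 N, if the wrist force passes 120 N, or if a joint passes its speed limit or range.

ROBOT

A 7-joint arm with a two-finger parallel gripper is mounted at the origin on the work surface. World frame = base frame: x ahead of the robot, y to its left, z up, the work surface at z = 0. Lengths are in m, angles in rad, forces in N, time in s.
With the tool pointing down it reaches from about 0.4 to 0.9 m from the base axis. Payload 5.6 kg.
Tool frame: the origin (TCP) lies between the finger pads, 19 mm behind the fingertips; this is the grasp point; z points along the fingers, y is the line along which they close (so a half turn about z gives the same grasp; the last joint's range is limited). The gripper opens to 92 mm and grips with 3 to 60 N. Pads are 20 mm wide; open, the fingers measure 128 mm over their backs; the gripper's body (75 mm by 189 mm) begins 69 mm behind the grasp point.
Start: joints at [1.306, 0.468, -0.012, 1.603, 0.006, 1.071, -0.056], TCP at [0.143, -0.634, 0.233] pointing down, gripper open.
Joint ranges: [-2.53, 2.53], [-0.31, 2.02], [-1.57, 1.55], [0.28, 2.44], [-1.29, 4.43], [0.15, 1.84], [-2.92, 2.92]. Speed limits (rad/s): [2.57, 2.57, 3.14, 3.14, 3.14, 3.14, 3.14].

INTERFACE

Orientations are given as a 3x3 rotation matrix whose columns are the frame's x, y, z axes.
In Python, from bench import robot gives the robot as it stands.
- The arm moves only by the shell command python3 -m pendant 'ROWS' [FORCE]. ROWS is a JSON object of lists of equal length, an entry for each row: "gripper": the finger opening in m, from 0 to 0.0919; "dp": the shift along the world's x, y, z in m, a list of three; "angular": the turn, a rotation vector about the world's x, y, z in degrees, a list of three. In form: {"gripper": [gripper, ...], "dp": [[dx, dy, dz], ...], "angular": [[ax, ay, az], ...]}. A call has 1 to 10 rows; each row is the pose to reach, as a shift and turn from the pose commanded when the call began; what a row does not reach only later rows make up. A row lasts 1/10 s, in which the tool goes at most 50 mm and 8.59 degrees, less where a joint would pass 70% of its speed; a pose out of reach is approached as far as the arm can. A call with a gripper value outside its range is refused whole. The fingers move at their own pace and stop on an object; FORCE is the grip in N (left out, the last holds). Time passes only in rows, so rows that repeat a pose let the fingers close. It gives the time, the measured TCP pose, the force, the opening and the grip force at its end, in the units of the state.
- robot.observe(): the state, without advancing time (a new reading comes with each control period).
- robot.snapshot(name): name is "scene" or "side" or "wrist"; returns a dict with "frame" (420x560x3 uint8, blue, green, red), "fov_y" (degrees; the focal length in pixels is half the picture's height over the tangent of half this angle, whatever the lens; pixels are square), "cx", "cy" (the principal point, pixels), "R" (3x3) and "t" (3): a world point X has camera coordinates R X + t; the wrist camera has in their place "hand_eye" (4x4, takes a point from camera to tool coordinates, whose origin is the TCP and whose axes are the flange's). Camera axes: x right, y down, z forward; pixel columns grow to the right and rows downward; lengths in m; the calibration is good to about 2 mm. A picture is of the moment at which its call begins: read the wrist's pose just before it. There is no depth.
- robot.job_done(): hands the job in; it is judged then, once.
The state is a dict: "clock": time; "joints": joint angles; "dq": joint speeds; "effort": joint torques, N m; "ee_pos": TCP position; "ee_rot": TCP orientation; "force": force on the tool from outside, world axes, zero at the start; "torque": the same for the moment, N m; "gripper_width": opening from 0.0 (shut) to 1.0 (fully open); "gripper_force": force on a finger pad.
Only numpy, scipy, OpenCV 4.12 (cv2) and the standard library are available. Lean on these libraries where they do the work, as an engineer would, in place of code of your own. Each camera call takes 0.05 s, during which the arm holds its last target. There are 200 camera calls.

## Working session

There is one attempt and no reset: what is moved stays moved. The work goes in short steps, Python scripts to look and compute and a shell command to move; the robot and the scene stay as the last step left them, time stands still between calls to the robot, and variables do not carry over. Pictures are saved under pics/ and viewed, at most 10 in all, crops included, and the job is handed in when it is done.

```bash
mkdir -p pics; ls
python3 - <<'E'
from bench import robot
import cv2
o=robot.observe();print(o)
for n in("scene","side"):
    s=robot.snapshot(n);cv2.imwrite(f"pics/{n}0.png",s["frame"])
    print(n,s["fov_y"],s["cx"],s["cy"],s["R"],s["t"])
E
```

```text
pics
{'clock': 0.0, 'joints': array([ 1.30599578,  0.46838427, -0.0116046 ,  1.60359102,  0.00605288,
        1.07134525, -0.05629756]), 'dq': array([-1.31250543e-03, -2.91645734e-04, -1.12469880e-03, -1.35581974e-03,
        7.88368944e-04, -2.36979570e-04,  8.92581321e-05]), 'effort': array([-1.64018784e-03, -5.20573103e+01, -1.25776281e-02, -2.43747193e+01,
       -5.64751332e-02,  1.72335317e-02,  1.38439900e-04]), 'ee_pos': array([ 0.14279905, -0.63358801,  0.2323492 ]), 'ee_rot': array([[ 9.75510534e-01,  2.19952077e-01, -5.31928674e-04],
       [ 2.19952658e-01, -9.75509220e-01,  1.60903955e-03],
       [-1.64989737e-04, -1.68663415e-03, -9.99998564e-01]]), 'force': array([-0.29085735, -0.23721185,  0.05306054]), 'torque': array([ 0.00191046, -0.037534  ,  0.00162238]), 'gripper_force': 0.0, 'gripper_width': 0.9990710773597957}
scene 44.70846262263762 273.86802315156814 212.86676912972226 [[ 0.63180554  0.7750856  -0.00800414]
 [ 0.5624431  -0.46552812 -0.68333106]
 [-0.53336622  0.42723048 -0.73006479]] [-0.38858451 -0.20364217  1.31055799]
side 51.10355968064519 274.98019576235424 204.80905804392503 [[-0.82609805 -0.56330927 -0.01564243]
 [-0.39210447  0.59451836 -0.70199858]
 [ 0.40474202 -0.57378619 -0.71200654]] [0.49928626 0.28521839 0.70595497]
```

View pics/scene0.png

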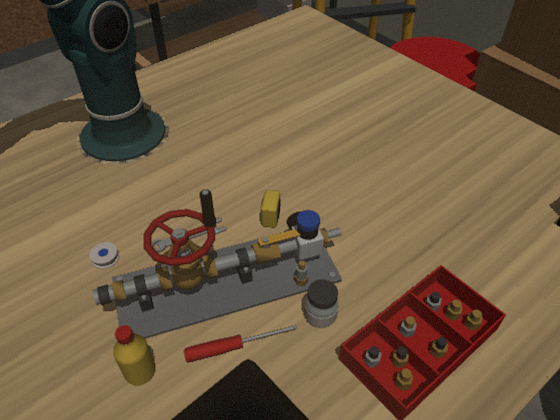

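View pics/side0.png

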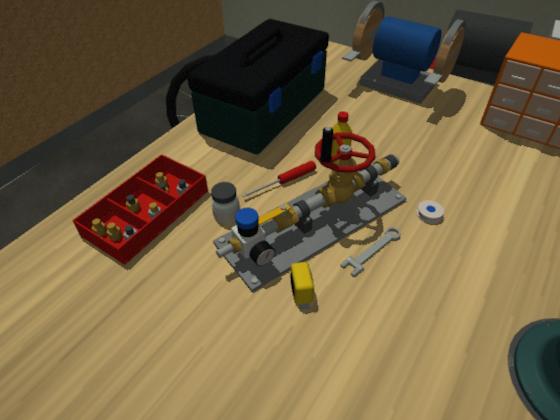

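The scene view shows the hub at (180,237), the handle top at (206,192) and the handle foot at (210,225). In the side view the hub is at (345,151), the handle top at (327,130) and the foot at (327,159). The plate runs from the wheel towards the blue-capped regulator.

```bash
cat > h.py <<'E'
import numpy as np
from bench import robot
def ray(s,u,v):
    f=s["frame"].shape[0]/2/np.tan(np.radians(s["fov_y"])/2)
    R=np.array(s["R"]);t=np.array(s["t"])
    return -R.T@t, R.T@np.array([(u-s["cx"])/f,(v-s["cy"])/f,1])
def atz(s,u,v,z):
    c,d=ray(s,u,v);return c+d*(z-c[2])/d[2]
E
python3 - <<'E'
from h import *
import cv2
np.set_printoptions(precision=4,suppress=True)
S=robot.snapshot("scene");D=robot.snapshot("side")
for n,s,pts in(("scene",S,[("hub",180,233,.169),("htop",206,192,.238),("hfoot",209,223,.177),("pl",118,327,.01),("pr",340,278,.01),("oil",136,378,0),("jar",320,318,0),("coup",301,283,.01),("tapeM",270,222,0),("reg",309,218,.148)]),
 ("side",D,[("hub",345,151,.169),("htop",327,130,.238),("hfoot",327,158,.177),("p1",215,240,.01),("p2",255,288,.01),("p3",407,200,.01),("reg",247,215,.148)])):
    for k,u,v,z in pts: print(n,k,atz(s,u,v,z))
a=cv2.resize(S["frame"][180:290,120:260],None,fx=5,fy=5,interpolation=3);cv2.imwrite("pics/c1.png",a)
a=cv2.resize(D["frame"][115:215,275:415],None,fx=5,fy=5,interpolation=3);cv2.imwrite("pics/c2.png",a)
E
```

```text
scene hub [ 0.5231 -0.1259  0.169 ]
scene htop [ 0.5325 -0.0713  0.238 ]
scene hfoot [ 0.5418 -0.0792  0.177 ]
scene pl [ 0.5103 -0.2744  0.01  ]
scene pr [0.6856 0.1068 0.01  ]
scene oil [ 0.6109 -0.2956  0.    ]
scene jar [0.7221 0.0217 0.    ]
scene coup [0.6467 0.0412 0.01  ]
scene tapeM [0.4795 0.0997 0.    ]
scene reg [0.6214 0.0766 0.148 ]
side hub [ 0.5153 -0.1179  0.169 ]
side htop [ 0.5358 -0.0732  0.238 ]
side hfoot [ 0.5298 -0.071   0.177 ]
side p1 [0.6832 0.1059 0.01  ]
side p2 [0.544  0.1553 0.01  ]
side p3 [ 0.3974 -0.224   0.01  ]
side reg [0.5854 0.1113 0.148 ]
```

View pics/c1.png

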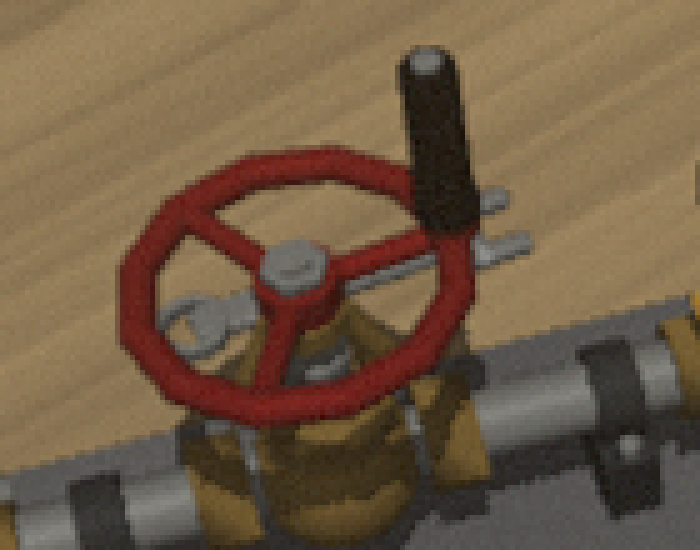

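View pics/c2.png

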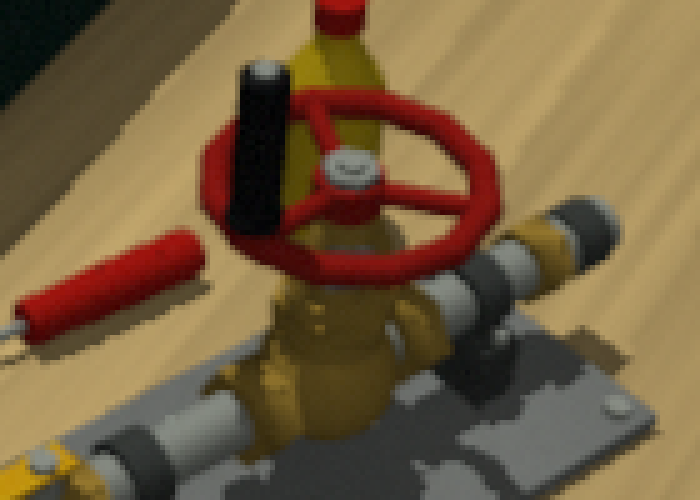

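```bash
python3 - <<'E'
from h import *
np.set_printoptions(precision=4,suppress=True)
S=robot.snapshot("scene");D=robot.snapshot("side")
def tri(a,b):
    (c1,d1),(c2,d2)=ray(S,*a),ray(D,*b)
    k=np.linalg.lstsq(np.c_[d1,-d2],c2-c1,rcond=None)[0]
    p,q=c1+k[0]*d1,c2+k[1]*d2;return (p+q)/2,np.linalg.norm(p-q)
for n,a,b in(("hub",(178.6,232.4),(345.2,148.6)),("htop",(205.4,192.4),(328,129)),("hfoot",(209.6,225),(326,160))):print(n,tri(a,b))
h=tri((205.4,192.4),(328,129))[0];print(robot.observe()["ee_pos"],h-robot.observe()["ee_pos"])
E
python3 -m pendant '{"gripper":[0.0919,0.0919],"dp":[[0,0,0.04],[0,0,0.08]],"angular":[[0,0,0],[0,0,0]]}' 30
```

```text
hub (array([ 0.5193, -0.1265,  0.1676]), np.float64(5.848212756805272e-06))
htop (array([ 0.5345, -0.0737,  0.2403]), np.float64(0.0004922689227456422))
hfoot (array([ 0.5355, -0.0765,  0.1652]), np.float64(0.0024809534132638534))
[ 0.1429 -0.6339  0.233 ] [0.3915 0.5602 0.0073]
clock: 0.5
ee_pos: [0.1427, -0.6333, 0.3129]
ee_rot: [[0.976, 0.22, -0.001], [0.22, -0.976, 0.003], [-0.0, -0.003, -1.0]]
force: [0.3, -0.6, -0.1]
gripper_width: 1.0
gripper_force: 0.0
```

```bash
python3 -m pendant '{"gripper":[0.0919,0.0919,0.0919,0.0919,0.0919,0.0919,0.0919,0.0919,0.0919,0.0919],"dp":[[0.02,0.028,0],[0.04,0.056,0],[0.06,0.084,0],[0.08,0.112,0],[0.1,0.14,0],[0.12,0.168,0],[0.14,0.196,0],[0.16,0.224,0],[0.18,0.252,0],[0.2,0.28,0]],"angular":[[0,0,0],[0,0,0],[0,0,0],[0,0,0],[0,0,0],[0,0,0],[0,0,0],[0,0,0],[0,0,0],[0,0,0]]}'
python3 -m pendant '{"gripper":[0.0919,0.0919,0.0919,0.0919,0.0919,0.0919,0.0919,0.0919,0.0919,0.0919],"dp":[[0.02,0.028,0],[0.04,0.056,0],[0.06,0.084,0],[0.08,0.112,0],[0.1,0.14,0],[0.12,0.168,0],[0.14,0.196,0],[0.16,0.224,0],[0.18,0.252,0],[0.192,0.28,0]],"angular":[[0,0,0],[0,0,0],[0,0,0],[0,0,0],[0,0,0],[0,0,0],[0,0,0],[0,0,0],[0,0,0],[0,0,0]]}'
python3 -m pendant '{"gripper":[0.0919,0.0919],"dp":[[0,0,0],[0,0,0]],"angular":[[0,0,0],[0,0,0]]}'
python3 - <<'E'
from h import *
import cv2
np.set_printoptions(precision=4,suppress=True)
o=robot.observe();s=robot.snapshot("wrist");cv2.imwrite("pics/w1.png",s["frame"]);print(o["ee_pos"],o["joints"])
f=210/np.tan(np.radians(s["fov_y"])/2);T=np.linalg.inv(s["hand_eye"])
for p in([.5345,-.0737,.24],[.5193,-.1265,.169]):
    c=T[:3,:3]@(o["ee_rot"].T@(np.array(p)-o["ee_pos"]))+T[:3,3];print(p,c[:2]/c[2]*f+[s["cx"],s["cy"]])
E
```

```text
clock: 1.5
ee_pos: [0.3436, -0.3529, 0.3135]
ee_rot: [[0.976, 0.22, 0.0], [0.22, -0.976, -0.0], [0.0, 0.0, -1.0]]
force: [-0.2, -0.7, -0.1]
gripper_width: 0.997
gripper_force: 0.0
clock: 2.5
ee_pos: [0.536, -0.0728, 0.3133]
ee_rot: [[0.975, 0.22, 0.0], [0.22, -0.975, 0.0], [0.0, -0.0, -1.0]]
force: [0.7, -0.4, 0.1]
gripper_width: 0.997
gripper_force: 0.0
clock: 2.7
ee_pos: [0.5349, -0.0738, 0.3131]
ee_rot: [[0.975, 0.221, -0.001], [0.221, -0.975, -0.0], [-0.001, 0.0, -1.0]]
force: [0.0, -0.4, 0.2]
gripper_width: 0.998
gripper_force: 0.0
[ 0.5349 -0.0738  0.3131] [ 0.4613  0.2468 -0.4574  1.7559  0.1179  1.1665 -1.3784]
[0.5345, -0.0737, 0.24] [281.432  225.6391]
[0.5193, -0.1265, 0.169] [328.5458 227.7233]
```

View pics/w1.png

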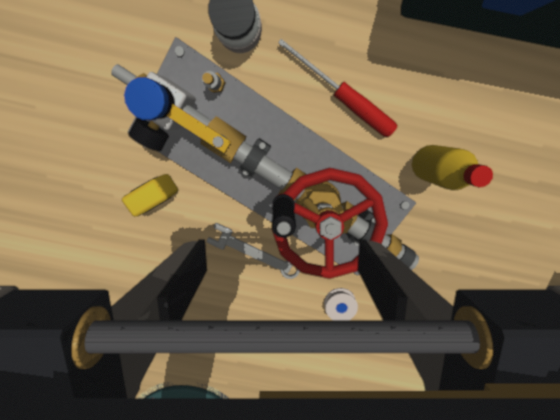

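The wrist view shows the handle top at (284,228) and the hub at (330,229). Both are within 3 px of the prediction, so I descend and grip.

```bash
python3 -m pendant '{"gripper":[0.0919,0.0919,0.0919,0.03,0.015,0.01,0.01,0.01,0.01],"dp":[[0,0,-0.04],[0,0,-0.08],[0,0,-0.1],[0,0,-0.1],[0,0,-0.1],[0,0,-0.1],[0,0,-0.1],[0,0,-0.1],[0,0,-0.1]],"angular":[[0,0,0],[0,0,0],[0,0,0],[0,0,0],[0,0,0],[0,0,0],[0,0,0],[0,0,0],[0,0,0]]}' 30
python3 - <<'E'
import numpy as np
C=np.array([.5193,-.1265]);
for sgn,a0 in((-1,73.9),(1,-24.6)):
    a=np.radians(a0+sgn*18*np.arange(0,21));P=C+.055*np.c_[np.cos(a),np.sin(a)]
    print(sgn,(P-P[0]).round(3).tolist())
E
```

```text
clock: 3.65
ee_pos: [0.5352, -0.0742, 0.2139]
ee_rot: [[0.976, 0.22, 0.001], [0.22, -0.976, -0.0], [0.001, 0.001, -1.0]]
force: [0.6, -1.2, -0.8]
gripper_width: 0.499
gripper_force: 0.0
-1 [[0.0, 0.0], [0.016, -0.007], [0.028, -0.019], [0.036, -0.034], [0.04, -0.051], [0.038, -0.068], [0.03, -0.084], [0.019, -0.096], [0.003, -0.105], [-0.013, -0.108], [-0.031, -0.106], [-0.046, -0.098], [-0.059, -0.087], [-0.067, -0.072], [-0.07, -0.055], [-0.068, -0.038], [-0.061, -0.022], [-0.049, -0.009], [-0.034, -0.001], [-0.017, 0.002], [0.0, 0.0]]
1 [[0.0, 0.0], [0.005, 0.017], [0.004, 0.034], [-0.002, 0.05], [-0.013, 0.063], [-0.027, 0.073], [-0.044, 0.078], [-0.061, 0.077], [-0.077, 0.071], [-0.09, 0.06], [-0.1, 0.046], [-0.105, 0.029], [-0.104, 0.012], [-0.098, -0.004], [-0.087, -0.018], [-0.073, -0.027], [-0.056, -0.032], [-0.039, -0.031], [-0.023, -0.025], [-0.01, -0.014], [0.0, 0.0]]
```

```bash
python3 -m pendant '{"gripper":[0.01,0.01,0.01,0.01,0.01,0.01,0.01,0.01],"dp":[[0,0,0],[0,0,0],[0,0,0],[0,0,0],[0,0,0],[0,0,0],[0,0,0],[0,0,0]],"angular":[[0,0,0],[0,0,0],[0,0,0],[0,0,0],[0,0,0],[0,0,0],[0,0,0],[0,0,0]]}' 30
```

```text
clock: 4.45
ee_pos: [0.535, -0.0747, 0.2133]
ee_rot: [[0.976, 0.22, 0.0], [0.22, -0.976, -0.001], [-0.0, 0.001, -1.0]]
force: [1.0, -2.8, 0.4]
gripper_width: 0.216
gripper_force: 30.0
```

```bash
python3 -m pendant '{"gripper":[0.01,0.01,0.01,0.01,0.01,0.01],"dp":[[0.016,-0.007,0],[0.028,-0.019,0],[0.036,-0.034,0],[0.04,-0.051,0],[0.04,-0.051,0],[0.04,-0.051,0]],"angular":[[0,0,0],[0,0,0],[0,0,0],[0,0,0],[0,0,0],[0,0,0]]}' 40
```

```text
clock: 5.05
ee_pos: [0.5759, -0.1273, 0.2134]
ee_rot: [[0.976, 0.218, 0.003], [0.218, -0.976, -0.002], [0.002, 0.003, -1.0]]
force: [5.0, -2.1, -3.1]
gripper_width: 0.21
gripper_force: 40.0
```

```bash
python3 -m pendant '{"gripper":[0.01,0.01,0.01,0.01,0.01],"dp":[[0,-0.008,0],[-0.002,-0.017,0],[-0.005,-0.025,0],[-0.01,-0.033,0],[-0.01,-0.033,0]],"angular":[[0,0,0],[0,0,0],[0,0,0],[0,0,0],[0,0,0]]}' 40
```

```text
clock: 5.55
ee_pos: [0.5716, -0.148, 0.2135]
ee_rot: [[0.974, 0.227, 0.015], [0.227, -0.974, 0.012], [0.018, -0.008, -1.0]]
force: [22.7, 17.3, -14.2]
gripper_width: 0.208
gripper_force: 40.0
```

The wheel stalls at about -22°, which matches the rig's shut direction, with roughly 25 N tangential push. I hold briefly to be sure, then back off in half turns.

```bash
python3 -m pendant '{"gripper":[0.01,0.01,0.01],"dp":[[0,0,0],[0,0,0],[0,0,0]],"angular":[[0,0,0],[0,0,0],[0,0,0]]}' 40
python3 -m pendant '{"gripper":[0.01,0.01,0.01,0.01,0.01,0.01,0.01,0.01,0.01,0.01],"dp":[[0.008,0.016,0],[0.01,0.033,0],[0.006,0.05,0],[-0.002,0.065,0],[-0.014,0.077,0],[-0.03,0.084,0],[-0.047,0.086,0],[-0.064,0.083,0],[-0.079,0.075,0],[-0.091,0.062,0]],"angular":[[0,0,0],[0,0,0],[0,0,0],[0,0,0],[0,0,0],[0,0,0],[0,0,0],[0,0,0],[0,0,0],[0,0,0]]}' 40
```

```text
clock: 5.85
ee_pos: [0.5717, -0.148, 0.2136]
ee_rot: [[0.974, 0.228, 0.014], [0.228, -0.974, 0.011], [0.016, -0.008, -1.0]]
force: [20.9, 17.2, -13.7]
gripper_width: 0.212
gripper_force: 40.0
clock: 6.85
ee_pos: [0.475, -0.0971, 0.2134]
ee_rot: [[0.975, 0.221, 0.006], [0.221, -0.975, -0.002], [0.005, 0.003, -1.0]]
force: [15.3, -5.1, -12.6]
gripper_width: 0.208
gripper_force: 40.0
```

```bash
python3 -m pendant '{"gripper":[0.01,0.01,0.01,0.01,0.01,0.01,0.01,0.01,0.01,0.01],"dp":[[-0.006,-0.017,0],[-0.008,-0.034,0],[-0.004,-0.051,0],[0.004,-0.066,0],[0.016,-0.078,0],[0.032,-0.085,0],[0.049,-0.087,0],[0.066,-0.084,0],[0.081,-0.076,0],[0.093,-0.063,0]],"angular":[[0,0,0],[0,0,0],[0,0,0],[0,0,0],[0,0,0],[0,0,0],[0,0,0],[0,0,0],[0,0,0],[0,0,0]]}' 40
```

```text
clock: 7.85
ee_pos: [0.566, -0.1601, 0.2132]
ee_rot: [[0.976, 0.219, -0.004], [0.219, -0.976, -0.001], [-0.004, 0.0, -1.0]]
force: [-7.1, -0.1, 7.8]
gripper_width: 0.213
gripper_force: 40.0
```

```bash
python3 -m pendant '{"gripper":[0.01,0.01,0.01,0.01,0.01,0.01,0.01,0.01,0.01,0.01],"dp":[[0.008,0.016,0],[0.01,0.033,0],[0.006,0.05,0],[-0.002,0.065,0],[-0.014,0.077,0],[-0.03,0.084,0],[-0.047,0.086,0],[-0.064,0.083,0],[-0.079,0.075,0],[-0.091,0.062,0]],"angular":[[0,0,0],[0,0,0],[0,0,0],[0,0,0],[0,0,0],[0,0,0],[0,0,0],[0,0,0],[0,0,0],[0,0,0]]}' 40
```

```text
clock: 8.85
ee_pos: [0.4762, -0.0958, 0.2133]
ee_rot: [[0.975, 0.222, 0.003], [0.222, -0.975, 0.001], [0.004, 0.0, -1.0]]
force: [8.1, -1.0, -6.8]
gripper_width: 0.211
gripper_force: 40.0
```

```bash
python3 -m pendant '{"gripper":[0.01,0.01,0.01,0.01,0.01,0.01,0.01,0.01,0.01,0.01],"dp":[[-0.008,-0.016,0],[-0.01,-0.033,0],[-0.006,-0.05,0],[0.002,-0.065,0],[0.014,-0.077,0],[0.03,-0.084,0],[0.047,-0.086,0],[0.064,-0.083,0],[0.079,-0.075,0],[0.091,-0.062,0]],"angular":[[0,0,0],[0,0,0],[0,0,0],[0,0,0],[0,0,0],[0,0,0],[0,0,0],[0,0,0],[0,0,0],[0,0,0]]}' 40
python3 -m pendant '{"gripper":[0.01,0.01,0.01,0.01,0.01],"dp":[[0.003,0.006,0],[0.006,0.012,0],[0.006,0.012,0],[0.006,0.012,0],[0.006,0.012,0]],"angular":[[0,0,0],[0,0,0],[0,0,0],[0,0,0],[0,0,0]]}' 40
python3 - <<'E'
from h import *
import cv2
S=robot.snapshot("scene");D=robot.snapshot("side")
a=cv2.resize(S["frame"][150:310,100:300],None,fx=2.4,fy=2.4,interpolation=3)
b=cv2.resize(D["frame"][90:250,250:383],None,fx=2.4,fy=2.4,interpolation=3);cv2.imwrite("pics/f.png",np.hstack([a,b])[:, :800])
E
```

```text
clock: 9.85
ee_pos: [0.5664, -0.1596, 0.2132]
ee_rot: [[0.976, 0.219, -0.003], [0.219, -0.976, -0.0], [-0.003, -0.0, -1.0]]
force: [-7.9, 0.8, 8.5]
gripper_width: 0.207
gripper_force: 40.0
clock: 10.35
ee_pos: [0.573, -0.1464, 0.2133]
ee_rot: [[0.975, 0.22, 0.0], [0.22, -0.975, 0.001], [0.001, -0.001, -1.0]]
force: [-0.6, 3.1, 2.8]
gripper_width: 0.212
gripper_force: 40.0
```

View pics/f.png

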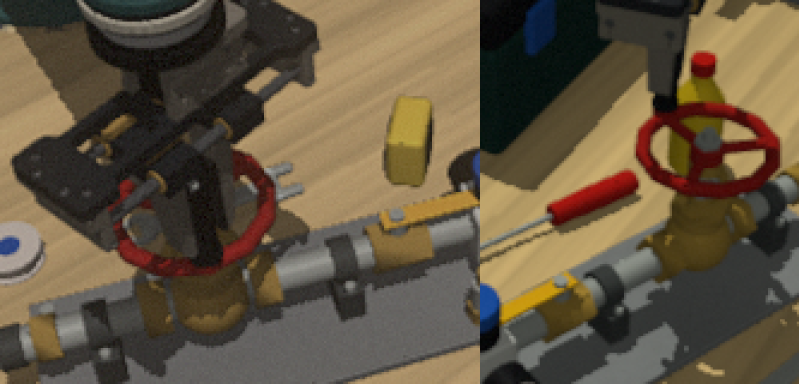

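Handle is gripped at about -19.5°, against a shut reference of -21.6° (stall) or -24.6° (from the plate edges). I nudge slightly clockwise, let it settle, and hand in.

```bash
python3 -m pendant '{"gripper":[0.01,0.01,0.01,0.01,0.01,0.01],"dp":[[-0.001,-0.003,0],[-0.001,-0.003,0],[-0.001,-0.003,0],[-0.001,-0.003,0],[-0.001,-0.003,0],[-0.001,-0.003,0]],"angular":[[0,0,0],[0,0,0],[0,0,0],[0,0,0],[0,0,0],[0,0,0]]}' 40
python3 -c "
from bench import robot
print(robot.observe()['ee_pos'],robot.observe()['gripper_force']);print(robot.job_done())"
```

```text
clock: 11.05
ee_pos: [0.5716, -0.1501, 0.2133]
ee_rot: [[0.976, 0.22, -0.001], [0.22, -0.976, -0.0], [-0.001, -0.0, -1.0]]
force: [-4.2, 3.5, 5.3]
gripper_width: 0.211
gripper_force: 40.0
[ 0.5715864  -0.15009725  0.21327029] 40.001381635665894
the job is handed in; nothing more can be done
None
```

I shut the valve against its seat, backed it off two full turns, and handed the job in at about 11 s, still gripping the crank handle at 40 N; the final handle angle is within about 2° of the stall point by arm position, and no verdict came back.

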